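Put the mixed-up oil dropper, pad roll and nozzle back in their own dishes

ROBOT

A 7-joint arm with a two-finger parallel gripper is mounted at the origin on a cart in front of the work surface, level with it; the furniture and walls round the work are solid. World frame = base frame: x ahead of the robot, y to its left, z up, the work surface at z = 0. Lengths are in mm, angles in rad, forces in N, time in s.
With the tool pointing down it reaches from about 425 to 1025 mm from the base axis. Payload 9.4 kg.
Tool frame: the origin (TCP) lies midway between the tips of the shut fingers; the grasp point (between the pads) lies 19 mm behind it; z points along the fingers, y is the line along which they close (so a half turn about z gives the same grasp; the last joint's range is limited). The gripper opens to 93 mm and grips with 3 to 60 N. Pads are 15 mm wide; open, the fingers measure 128 mm over their backs; the gripper's body (75 mm by 188 mm) begins 65 mm behind the grasp point.
Start: joints at [1.122, 0.599, -0.003, 1.599, 0.002, 0.943, -0.08], TCP at [263.378, -675.468, 218.618] pointing down, gripper open.
Joint ranges: [-2.57, 2.57], [-0.35, 1.97], [-1.29, 1.29], [0.11, 2.56], [-1.05, 4.19], [0.11, 1.86], [-2.63, 2.63]. Speed limits (rad/s): [2.22, 2.22, 3.01, 3.01, 3.14, 3.14, 3.14].

INTERFACE

Orientations are given as a unit quaternion [w, x, y, z].
In Python, from rig import robot gives the robot as it stands.
- The arm moves only by the tool carry_out, never from a script. Its argument "motion" is text: rows parted by semicolons, each of 7 numbers parted by spaces: the shift along the world's x, y, z in cm, then the turn, a rotation vector about the world's x, y, z in degrees, then the finger opening in cm, from 0 to 9.3. A call has exactly 8 rows; each row is the pose to reach, as a shift and turn from the pose commanded when the call began; what a row does not reach only later rows make up. A row lasts 1/10 s, in which the tool goes at most 50 mm and 8.59 degrees, less where a joint would pass 70% of its speed; a pose out of reach is approached as far as the arm can. A call with a gripper value outside its range is refused whole. The fingers move at their own pace and stop on an object; "grip_force" is the grip in N (left out, the last holds). Time passes only in rows, so rows that repeat a pose let the fingers close, or fill a call up. It gives the time, the measured TCP pose, the force, the opening and the grip force at its end, in the units of the state.
- robot.read_state(): the state, without advancing time (a new reading comes with each control period).
- robot.camera(name): name is "scene" or "top" or "wrist"; returns the picture (420x560x3 uint8, blue, green, red); there is no depth.
- robot.camera_model(name): a dict with "camera_matrix" (3x3 intrinsics, pixels), "dist_coeffs" ([k1, k2, p1, p2, k3] as OpenCV has them; the pictures are not rectified), "origin" and "orientation" of the camera in the world. Camera axes: x right, y up, looking along -z (the intrinsics and any distortion apply to the point x, -y, -z); pixel columns grow to the right and rows downward; lengths in mm; the calibration is good to about 2 mm. A picture is of the moment at which its call begins: read the wrist's pose just before it. camera_model takes no time and is no camera call; for the wrist camera it gives the pose at the moment of the call.
- robot.job_done(): hands the job in; it is judged then, once.
Trained networks look in the newest picture that a camera, given by its name, has taken for a name from the list of things; names that differ only in an ending like _2 or _b are one class to them, and where a whole thing is asked for, a point or a joint stands for the part that bears it (a point fixed in the world has none). Each returns a list of dicts, best first, with "score" (0 to 1); they miss things now and then, are a little off and sometimes report something else, mostly with a low value. They report only what shows in the picture. A call takes as long as a camera call. They do not tell look-alikes from the thing itself.
- robot.masks_of(target, camera): "region" (420x560 bool, what is visible of it) and "location" ([row, column] in pixels, amid what is visible of it).
The state is a dict: "time": time; "joint_positions": joint angles; "qd": joint speeds; "joint_torque": joint torques, N m; "eef_pos": TCP position; "ee_rot": TCP orientation; "contact_force": force on the tool from outside, world axes, zero at the start; "ft_torque": the same for the moment, N m; "finger_gap": finger opening in mm; "gripper_force": force on a finger pad.
Only numpy, scipy, OpenCV 4.12 (cv2) and the standard library are available. Lean on these libraries where they do the work, as an engineer would, in place of code of your own. Each camera call takes 0.05 s, during which the arm holds its last target. There are 200 camera calls.

TASK

Three things at the bench stand in each other's places: put the blue oil dropper in the round steel drip dish, the roll of blocking pads in the square grey tray and the black cone nozzle on the oblong dark steel heat rest, each standing or lying flat in the middle. A dish takes only one of them at a time, so park one on the flat rubber mat (or another free spot) on the way; never tip them over and leave the pliers, the centre punch and the small screwdriver where they lie.

Things in the scene. Friction and masses are not known exactly. Their poses are not given: they have to be found in the camera images.
- oil_dropper: Blue oil dropper bottle, 66 mm tall with its thin needle: round foot 41 mm across, 12 mm high, then a slim neck, 19 mm across at 12 mm height, 15 at 30, 11 at 45; weighs 25 to 45 g; grip the neck 30 to 35 mm above the underside. At the start it stands on the heat rest (the similar one on the back ledge is not meant). Origin: centre of the underside; z up.
- pad_roll: Roll of off-white blocking pads lying flat, like a roll of tape: firm ring 62 mm across and 26 mm high, brown core in the middle; weighs 50 to 90 g; grip it across its whole outside diameter, fingertips about 7 mm or more above its underside so that they clear the dish rim (5 mm above the dish floor). At the start it lies in the drip dish. Origin: centre of the underside; z up.
- cone_nozzle: Black cone nozzle of the frame heater, rigid, 84 mm tall, round, foot 62 mm across, tapering evenly to 24 mm at the top (about 37 mm across at 55 mm height); weighs 60 to 110 g; grip it round the cone 50 to 60 mm above its underside. At the start it stands in the square tray. Origin: centre of the underside; z up along its axis.
- drip_dish: Home of the oil dropper: round shallow steel dish, fixed to the bench, 104 mm outer diameter, floor 3 mm thick, rim 8 mm above the bench, inside about 95 mm across. Origin: its centre, on the bench (its floor is 3 mm higher).
- square_tray: Home of the pad roll: square shallow grey plastic tray with fine ribs drawn on its floor, fixed, 104 x 104 mm outside, 96 x 96 inside, floor 3 mm thick, rim 8 mm above the bench. Origin: its centre, on the bench; x and y along its sides.
- heat_rest: Home of the cone nozzle: oblong shallow dark steel pan with a small screw head in each corner, fixed, 140 (its x) x 100 mm (its y) outside, 132 x 92 inside, floor 3 mm thick, rim 8 mm above the bench. Origin: its centre, on the bench.
- rubber_mat: Free parking spot: flat round black rubber mat without a rim, fixed, 104 mm across, 3 mm thick, empty at the start. Origin: its centre, on the bench (its top is 3 mm higher).
- bench_pliers: Bystander: chrome snipe-nose pliers lying on the bench, 150 mm along their y, 43 mm wide, 11 mm high. Origin: centre of the underside.
- centre_punch: Bystander: navy pen-shaped centre punch lying on the bench, 133 mm along its y, 14 mm thick. Origin: centre of the underside.
- small_screwdriver: Bystander: small steel screwdriver with a blue swivel cap, lying on the bench, 109 mm along its y, 22 mm thick. Origin: centre of the underside.
There are look-alikes about, which are no part of the job. Of the things that look like the pad_roll, the larger one is meant.

How it is judged:
By the outcome, as a careful person would: the job done as asked, in the order asked, and still so for the second after the job is handed in, with the robot touching nothing.
It also fails if it takes over 101 s, if anything falls off the work surface, if the arm or the gripper's body presses on something with over 40 N, if the wrist force passes 120 N, or if a joint passes its speed limit or range.

## Working session

There is one attempt and no reset: what is moved stays moved. The work goes in short steps, Python scripts to look and compute and a tool call to move; the robot and the scene stay as the last step left them, time stands still between calls to the robot, and variables do not carry over. Pictures are saved under pics/ and viewed, at most 14 in all, crops included, and the job is handed in when it is done.

Besides the shell and the picture viewer there is one more tool, called after "Request:" as name(argument=value, ...), one argument or row to a line, values as JSON. carry_out: Moves the arm, as the interface text tells. Its arguments: {"type":"object","properties":{"motion":{"type":"string"},"grip_force":{"type":"number"}},"required":["motion"]}

```bash
ls; mkdir -p pics; cat > h.py <<'E'
import numpy as np, cv2
from scipy.spatial.transform import Rotation as R
from rig import robot
def ray(cam,pts,m=None):
    m=m or robot.camera_model(cam)
    K=np.array(m["camera_matrix"],float);D=np.array(m["dist_coeffs"],float)
    p=cv2.undistortPoints(np.array(pts,float).reshape(-1,1,2),K,D).reshape(-1,2)
    d=np.c_[p[:,0],-p[:,1],-np.ones(len(p))]
    q=m["orientation"]; r=R.from_quat([q[1],q[2],q[3],q[0]])
    return np.array(m["origin"],float),r.apply(d)
def at_z(cam,pts,z,m=None):
    o,d=ray(cam,pts,m); t=(z-o[2])/d[:,2]; return o+d*t[:,None]
def proj(cam,P,m=None):
    m=m or robot.camera_model(cam); q=m["orientation"]; r=R.from_quat([q[1],q[2],q[3],q[0]])
    c=r.inv().apply(np.atleast_2d(P)-np.array(m["origin"])); c=c*[1,-1,-1]
    return cv2.projectPoints(c,np.zeros(3),np.zeros(3),np.array(m["camera_matrix"],float),np.array(m["dist_coeffs"],float))[0].reshape(-1,2)
E
python3 - <<'E'
from h import *
s=robot.read_state(); print(s["time"],s["eef_pos"],s["ee_rot"],s["finger_gap"])
for c in ["top","scene"]:
    im=robot.camera(c); cv2.imwrite(f"pics/{c}0.png",im)
    m=robot.camera_model(c);print(c,m["origin"],m["orientation"])
    for n in "oil_dropper pad_roll cone_nozzle drip_dish square_tray heat_rest rubber_mat bench_pliers centre_punch small_screwdriver".split():
        for k in robot.masks_of(n,c)[:3]:
            if k["score"]<.2: continue
            l=k["location"]; reg=k["region"]; ys,xs=np.nonzero(reg)
            print(n,round(k["score"],2),np.round(l),[xs.min(),xs.max(),ys.min(),ys.max()],at_z(c,[[l[1],l[0]]],3)[0].round())
print(robot.read_state()["time"])
E
```

```text
pics
0.0 [ 263.1934569  -675.01961846  217.75727741] [-7.39154807e-04  9.82764495e-01  1.84860369e-01 -2.10202881e-04] 93.09189889080795
top [ 208.17825279  -53.97876495 1275.81909511] [-0.68489722 -0.08162823  0.08213567  0.71937915]
oil_dropper 0.58 [246. 162.] [np.int64(153), np.int64(167), np.int64(237), np.int64(251)] [430. 247.   3.]
oil_dropper 0.54 [235. 355.] [np.int64(343), np.int64(366), np.int64(225), np.int64(247)] [ 434. -279.    3.]
pad_roll 0.86 [239. 354.] [np.int64(343), np.int64(366), np.int64(225), np.int64(249)] [ 424. -274.    3.]
cone_nozzle 0.8 [210. 282.] [np.int64(270), np.int64(290), np.int64(201), np.int64(221)] [514. -84.   3.]
cone_nozzle 0.39 [235. 160.] [np.int64(134), np.int64(185), np.int64(210), np.int64(269)] [460. 253.   3.]
drip_dish 0.88 [235. 352.] [np.int64(335), np.int64(372), np.int64(218), np.int64(253)] [ 434. -270.    3.]
square_tray 0.84 [217. 294.] [np.int64(259), np.int64(303), np.int64(190), np.int64(233)] [ 493. -115.    3.]
heat_rest 0.93 [236. 160.] [np.int64(135), np.int64(184), np.int64(211), np.int64(269)] [458. 252.   3.]
rubbe
[... 918 characters left out ...]
nt64(187), np.int64(227)] [532. -94.   3.]
drip_dish 0.76 [206. 346.] [np.int64(336), np.int64(376), np.int64(191), np.int64(212)] [ 440. -239.    3.]
square_tray 0.63 [228. 281.] [np.int64(251), np.int64(309), np.int64(204), np.int64(237)] [486. -62.   3.]
heat_rest 0.62 [300. 172.] [np.int64(129), np.int64(220), np.int64(276), np.int64(327)] [457. 260.   3.]
centre_punch 0.7 [198. 358.] [np.int64(346), np.int64(371), np.int64(189), np.int64(208)] [ 446. -292.    3.]
centre_punch 0.51 [239. 209.] [np.int64(187), np.int64(228), np.int64(226), np.int64(250)] [567.  81.   3.]
small_screwdriver 0.56 [175. 300.] [np.int64(287), np.int64(308), np.int64(170), np.int64(182)] [ 636. -283.    3.]
1.1
```

```bash
python3 - <<'E'
import cv2
a=cv2.imread("pics/top0.png")[130:300,110:400]; cv2.imwrite("pics/topc.png",cv2.resize(a,None,fx=2.7,fy=2.7,interpolation=cv2.INTER_CUBIC))
a=cv2.imread("pics/scene0.png")[110:350,110:430]; cv2.imwrite("pics/scenec.png",cv2.resize(a,None,fx=2.5,fy=2.5,interpolation=cv2.INTER_CUBIC))
E
```

```text
(no output)
```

View pics/topc.png

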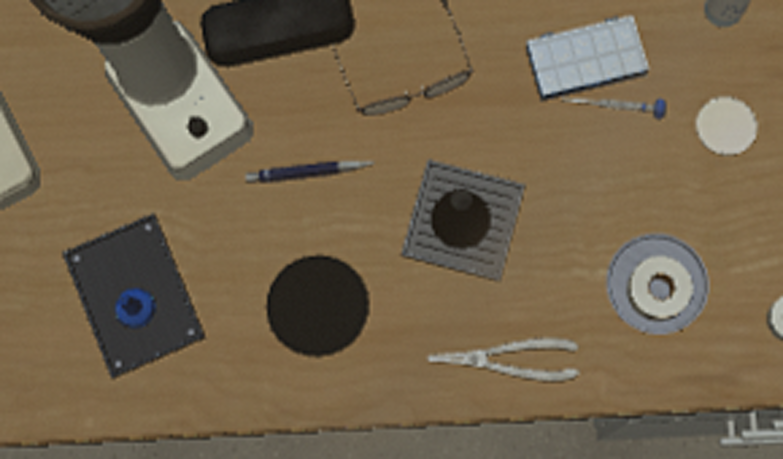

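View pics/scenec.png

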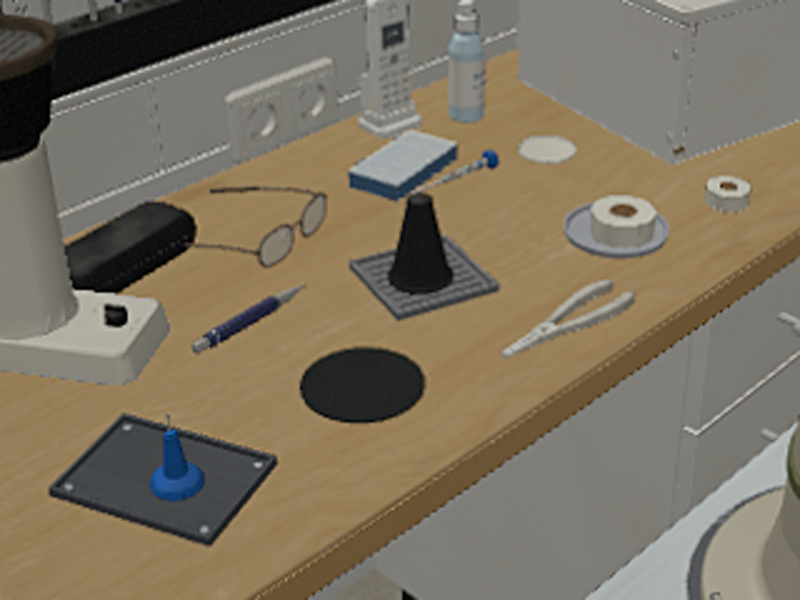

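Candidates: the pad roll could be the ring in the dish at scene (360,201) or the smaller ring at scene (401,187), and I take the larger one, in the dish. The dropper is the blue one on the heat rest at scene (180,302), not the one on the ledge. The black cone is the one in the ribbed tray at scene (277,215), not the heater's black parts at the upper left. The mat at top (228,243) is empty. The scene crop was the close check on these choices.

```bash
cat > fit.py <<'E'
from h import *
from scipy.optimize import least_squares
t=np.linspace(0,2*np.pi,40,endpoint=False)
def ring(d,z): return np.c_[d/2*np.cos(t),d/2*np.sin(t),0*t+z]
def box(a,b,z): return np.array([[sx*a/2,sy*b/2,z] for sx in(-1,1) for sy in(-1,1)],float)
M=dict(oil_dropper=np.r_[ring(41,0),ring(41,10),ring(10,50)],pad_roll=np.r_[ring(62,0),ring(62,26)],
 cone_nozzle=np.r_[ring(62,0),ring(24,84)],drip_dish=ring(104,8),rubber_mat=ring(104,3),
 square_tray=box(104,104,8),heat_rest=box(140,100,8))
def cen(p):
    h=cv2.convexHull(np.array(p,np.float32).reshape(-1,1,2)); m=cv2.moments(h); return np.array([m["m10"],m["m01"]])/m["m00"],m["m00"]
def hull(reg): 
    c=max(cv2.findContours(reg.astype(np.uint8),0,2)[0],key=cv2.contourArea) 
    return np.argwhere(reg)[:,::-1]
def pick(n,cam,guess,z):
    g=proj(cam,[[*guess,z]])[0]; best=None
    for k in robot.masks_of(n,cam):
        l=k["location"]; 
        if np.hypot(l[1]-g[0],l[0]-g[1])<25 and k["score"]>.25: return k
E
python3 - <<'E'
from fit import *
G=dict(oil_dropper=(440,250,3),pad_roll=(433,-275,3),cone_nozzle=(510,-90,3),drip_dish=(434,-270,0),rubber_mat=(428,64,0),square_tray=(500,-95,0),heat_rest=(458,252,0))
obs={}
for c in ["top","scene"]:
    robot.camera(c)
    for n in G:
        k=pick(n,c,G[n][:2],G[n][2])
        if k is not None: obs[n,c]=np.argwhere(k["region"])[:,::-1].astype(np.float32)
for n,g in G.items():
    yaw=0
    if n in("square_tray","heat_rest"):
        r=cv2.minAreaRect(at_z("top",obs[n,"top"],8)[:,:2].astype(np.float32)); print(n,"rect",np.round(r[0]),np.round(r[1]),round(r[2],1))
        a=np.radians(r[2]); yaw=a if r[1][0]>=r[1][1] else a+np.pi/2
    P=R.from_euler("z",yaw).apply(M[n])+[0,0,g[2]]
    for cs in (["top"],["scene"],["top","scene"]):
        cs=[c for c in cs if (n,c) in obs]
        if not cs: continue
        f=lambda v:np.concatenate([cen(proj(c,P+[v[0],v[1],0]))[0]-cen(obs[n,c])[0] for c in cs])
        s=least_squares(f,g[:2],diff_step=1e-3); print(n,cs,s.x.round(1),"yaw",round(np.degrees(yaw),1),"res",s.fun.round(2))
E
```

```text
oil_dropper ['top'] [435.  251.8] yaw 0.0 res [ 0. -0.]
oil_dropper ['scene'] [436.9 254.8] yaw 0.0 res [-0. -0.]
oil_dropper ['top', 'scene'] [436.3 253.9] yaw 0.0 res [-0.79 -0.47  0.59 -0.09]
pad_roll ['scene'] [ 430.2 -271.9] yaw 0.0 res [0. 0.]
pad_roll ['scene'] [ 430.2 -271.9] yaw 0.0 res [0. 0.]
cone_nozzle ['top'] [512.2 -79.3] yaw 0.0 res [ 0. -0.]
cone_nozzle ['scene'] [513.  -78.4] yaw 0.0 res [0. 0.]
cone_nozzle ['top', 'scene'] [512.7 -78.8] yaw 0.0 res [-0.2  -0.17  0.22 -0.01]
drip_dish ['top'] [ 434.2 -272.7] yaw 0.0 res [-0.  0.]
drip_dish ['scene'] [ 433.  -264.5] yaw 0.0 res [ 0. -0.]
drip_dish ['top', 'scene'] [ 434.9 -270. ] yaw 0.0 res [-0.99 -0.2   0.79 -1.09]
rubber_mat ['top'] [429.5  69.5] yaw 0.0 res [-0. -0.]
rubber_mat ['scene'] [431.   70.6] yaw 0.0 res [ 0. -0.]
rubber_mat ['top', 'scene'] [430.4  70.2] yaw 0.0 res [-0.29 -0.31  0.31  0.05]
square_tray rect [510. -82.] [103. 104.] 72.6
square_tray ['top'] [510. -82.] yaw 162.6 res [-0.  0.]
square_tray ['scene'] [508.6 -76.9] yaw 162.6 res [-0.  0.]
square_tray ['top', 'scene'] [510.2 -80. ] yaw 162.6 res [-0.75 -0.03  0.47 -0.76]Traceback (most recent call last):
  File "<stdin>", line 12, in <module>
KeyError: ('heat_rest', 'top')
```

The scene crop shows a grey box at its right edge, near the arm's path, so I'll locate it before moving.

```bash
python3 - <<'E'
from h import *
print(at_z("scene",[[382,176],[176,238],[161,262]],0).round())
a=cv2.imread("pics/top0.png")[60:360,200:560]; cv2.imwrite("pics/topr.png",cv2.resize(a,None,fx=2,fy=2))
E
```

```text
[[ 475. -435.    0.]
 [ 628.  127.    0.]
 [ 577.  203.    0.]]
```

View pics/topr.png

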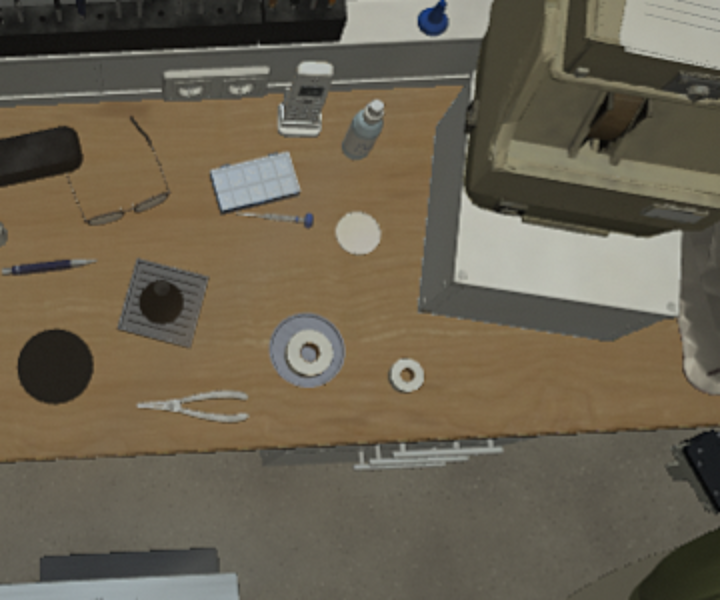

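This view shows the box's front corner at about (420,305), x≈475 and y≈-435, so I'll stay in front of it. The small look-alike ring is at (407,376) and the target roll is in the dish at (310,352).

Request:
carry_out(
  motion="0.6 4.6 0 0 0 0 9.3;1.2 9.2 0 0 0 0 9.3;1.9 13.8 0 0 0 0 9.3;2.5 18.4 0 0 0 0 9.3;3.2 23 0 0 0 0 9.3;4 27.5 0 0 0 0 9.3;6.5 30.5 -2 0 0 0 9.3;9 33 -4 0 0 0 9.3",
  grip_force=15,
)

```text
time: 2.7
eef_pos: [354.0, -344.1, 179.3]
ee_rot: [0.001, 0.983, 0.185, 0.001]
contact_force: [-0.2, -0.9, -0.1]
finger_gap: 93.1
gripper_force: 0.0
```

Request:
carry_out(
  motion="2.4 2.2 -1 0 0 0 9.3;4.8 4.4 -2 0 0 0 9.3;7.2 6.6 -3 0 0 0 9.3;7.8 7.3 -3 0 0 0 9.3;7.8 7.3 -3 0 0 0 9.3;7.8 7.3 -3 0 0 0 9.3;7.8 7.3 -3 0 0 0 9.3;7.8 7.3 -3 0 0 0 9.3",
)

```text
time: 3.5
eef_pos: [430.6, -273.6, 149.0]
ee_rot: [0.0, 0.983, 0.184, 0.0]
contact_force: [1.5, -0.1, 0.9]
finger_gap: 92.9
gripper_force: 0.0
```

```bash
cat > w.py <<'E'
from fit import *
import sys
# wrist measurement: args name:floor_z ...
s=robot.read_state(); m=robot.camera_model("wrist"); im=robot.camera("wrist")
print("t",round(s["time"],2),"tcp",np.round(s["eef_pos"],1),"q",np.round(s["ee_rot"],3),"gap",round(s["finger_gap"],1),"F",np.round(s["contact_force"],1))
for a in sys.argv[2:]:
    n,z=a.split(":"); z=float(z)
    for k in robot.masks_of(n,"wrist")[:2]:
        px=np.argwhere(k["region"])[:,::-1].astype(np.float32); lo,hi=px.min(0),px.max(0)
        g=at_z("wrist",[cen(px)[0]],z+3,m)[0][:2]; yaw=0
        if n in("square_tray","heat_rest"):
            r=cv2.minAreaRect(at_z("wrist",px,8,m)[:,:2].astype(np.float32)); a_=np.radians(r[2]); yaw=a_ if r[1][0]>=r[1][1] else a_+np.pi/2; print(" rect",np.round(r[0],1),np.round(r[1]))
        P=R.from_euler("z",yaw).apply(M[n])+[0,0,z]
        f=lambda v:cen(proj("wrist",P+[v[0],v[1],0],m))[0]-cen(px)[0]
        q=least_squares(f,g,diff_step=1e-3)
        print(n,round(k["score"],2),"bbox",lo,hi,"xy",q.x.round(1),"yaw",round(np.degrees(yaw),1),"area ratio",round(cen(px)[1]/cen(proj("wrist",P+[*q.x,0],m))[1],2))
if sys.argv[1]!="-": cv2.imwrite(f"pics/{sys.argv[1]}.png",im)
E
python3 w.py wr1 pad_roll:3 drip_dish:0
```

```text
t 3.5 tcp [ 430.6 -273.6  149. ] q [0.    0.983 0.184 0.   ] gap 92.9 F [ 1.5 -0.1  0.9]
pad_roll 0.97 bbox [250. 169.] [315. 235.] xy [ 431.6 -272.9] yaw 0.0 area ratio 0.97
drip_dish 0.67 bbox [29.  0.] [195. 122.] xy [502.7 -90.7] yaw 0.0 area ratio 0.97
drip_dish 0.64 bbox [234. 140.] [336. 240.] xy [ 438.7 -272.8] yaw 0.0 area ratio 0.98
```

View pics/wr1.png

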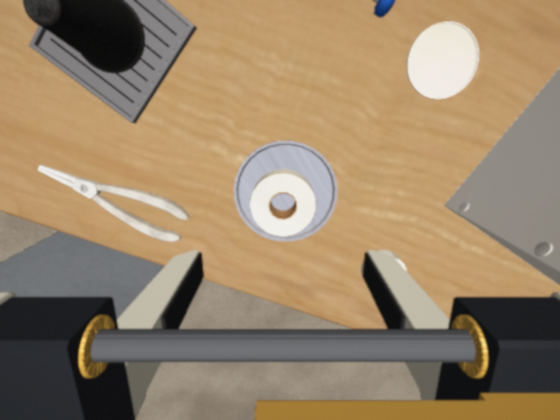

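The wrist view shows the roll at (283,205) in the dish at (286,190), centred between the open fingers, and nothing is in the way. I'll descend and grip.

Request:
carry_out(
  motion="0.1 0.1 -3.5 0 0 0 9.3;0.1 0.1 -7 0 0 0 9.3;0.1 0.1 -10 0 0 0 9.3;0.1 0.1 -12.5 0 0 0 9.3;0.1 0.1 -13.4 0 0 0 9.3;0.1 0.1 -13.4 0 0 0 9.3;0.1 0.1 -13.4 0 0 0 7;0.1 0.1 -13.4 0 0 0 5.5",
  grip_force=15,
)

```text
time: 4.45
eef_pos: [432.9, -271.9, 15.8]
ee_rot: [0.001, 0.983, 0.185, 0.001]
contact_force: [0.8, -0.4, -0.2]
finger_gap: 81.6
gripper_force: 0.0
```

Request:
carry_out(
  motion="0 0 0 0 0 0 5;0 0 0 0 0 0 5;0 0 0 0 0 0 5;0 0 0 0 0 0 5;0 0 0 0 0 0 5;0 0 1 0 0 0 5;0 0 2 0 0 0 5;0 0 4 0 0 0 5",
)

```text
time: 5.25
eef_pos: [431.9, -271.1, 54.9]
ee_rot: [-0.0, 0.983, 0.185, -0.001]
contact_force: [1.2, -0.5, -0.3]
finger_gap: 61.1
gripper_force: 15.0
```

Request:
carry_out(
  motion="0 1 2 0 0 0 5;0.2 4 4 0 0 0 5;0.4 8 5 0 0 0 5;0.6 12.5 5 0 0 0 5;0.8 17 5 0 0 0 5;0.8 21.5 5 0 0 0 5;0.8 26 5 0 0 0 5;0.8 30 5 0 0 0 5",
)

```text
time: 6.05
eef_pos: [440.2, 30.8, 105.4]
ee_rot: [-0.0, 0.983, 0.185, 0.0]
contact_force: [1.4, -0.2, -0.2]
finger_gap: 60.8
gripper_force: 15.0
```

Request:
carry_out(
  motion="0 2.5 0 0 0 0 5;0 4 -1 0 0 0 5;0 4.2 -3 0 0 0 5;0 4.2 -5 0 0 0 5;0 4.2 -7 0 0 0 5;0 4.2 -7 0 0 0 5;0 4.2 -7 0 0 0 5;0 4.2 -7 0 0 0 5",
)

```text
time: 6.85
eef_pos: [440.8, 70.5, 35.7]
ee_rot: [-0.0, 0.983, 0.185, 0.001]
contact_force: [0.4, 0.2, -0.3]
finger_gap: 61.0
gripper_force: 15.0
```

Request:
carry_out(
  motion="0 0 -0.7 0 0 0 5;0 0 -1.3 0 0 0 5;0 0 -1.7 0 0 0 5;0 0 -1.9 0 0 0 5;0 0 -2 0 0 0 5;0 0 -2 0 0 0 5;0 0 -2 0 0 0 5;0 0 -2 0 0 0 5",
)

```text
time: 7.65
eef_pos: [440.9, 71.0, 15.1]
ee_rot: [-0.0, 0.983, 0.185, 0.0]
contact_force: [-1.0, 1.0, 17.3]
finger_gap: 61.0
gripper_force: 15.0
```

Request:
carry_out(
  motion="0 0 0 0 0 0 6.8;0 0 0 0 0 0 8;0 0 0 0 0 0 9.3;0 0 0 0 0 0 9.3;0 0 2.5 0 0 0 9.3;0 0 6 0 0 0 9.3;0 0 10 0 0 0 9.3;0 0 13 0 0 0 9.3",
)

```text
time: 8.45
eef_pos: [440.1, 70.6, 146.7]
ee_rot: [-0.0, 0.983, 0.185, -0.0]
contact_force: [0.5, -0.4, 0.0]
finger_gap: 93.3
gripper_force: 0.0
```

```bash
python3 w.py wr2 pad_roll:3 heat_rest:0 oil_dropper:3 rubber_mat:0
```

```text
t 8.45 tcp [440.1  70.6 146.7] q [-0.     0.983  0.185 -0.   ] gap 93.3 F [ 0.5 -0.4  0. ]
pad_roll 0.94 bbox [251. 171.] [314. 238.] xy [439.3  70.5] yaw 0.0 area ratio 0.95
 rect [454.1 254.5] [139. 103.]
heat_rest 0.84 bbox [29. 33.] [166. 191.] xy [454.2 254.4] yaw 21.4 area ratio 1.02
oil_dropper 0.82 bbox [ 66. 110.] [124. 154.] xy [440.5 252.7] yaw 0.0 area ratio 0.85
rubber_mat 0.9 bbox [231. 154.] [331. 251.] xy [434.2  70.5] yaw 0.0 area ratio 0.98
```

View pics/wr2.png

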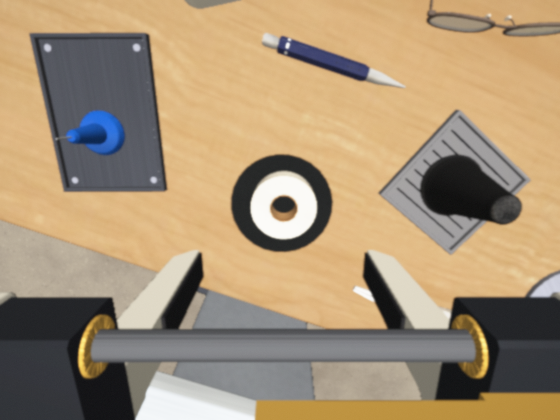

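The roll is standing on the mat at (284,205). The heat rest is at (100,112), aligned with the tool, with the dropper on it at (97,133).

Request:
carry_out(
  motion="0 4 0 0 0 0 9.3;0 8.5 0 0 0 0 9.3;-0.1 13 0 0 0 0 9.3;-0.2 16.5 0 0 0 0 9.3;-0.2 18.2 0 0 0 0 9.3;-0.2 18.2 0 0 0 0 9.3;-0.2 18.2 0 0 0 0 9.3;-0.2 18.2 0 0 0 0 9.3",
)

```text
time: 9.5
eef_pos: [438.2, 250.2, 144.3]
ee_rot: [0.001, 0.983, 0.184, -0.001]
contact_force: [-0.0, -0.2, -0.5]
finger_gap: 92.6
gripper_force: 0.0
```

```bash
python3 w.py wr3 heat_rest:0 oil_dropper:3
```

```text
t 9.5 tcp [438.2 250.2 144.3] q [ 0.001  0.983  0.184 -0.001] gap 92.6 F [-0.  -0.2 -0.5]
 rect [454.1 256.1] [141. 102.]
heat_rest 0.8 bbox [228. 109.] [338. 251.] xy [454. 256.] yaw 21.4 area ratio 1.01
oil_dropper 0.95 bbox [260. 179.] [300. 218.] xy [440.5 253.9] yaw 0.0 area ratio 0.9
```

View pics/wr3.png

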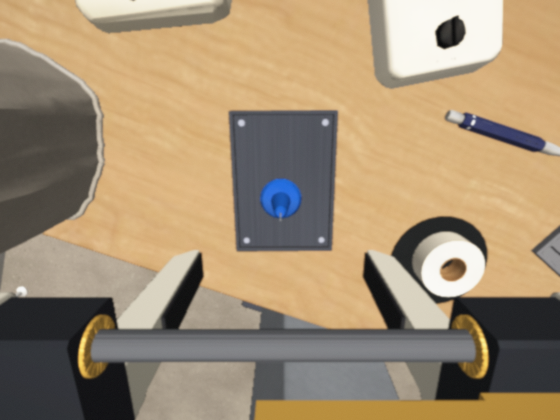

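The dropper is at (281,200) on the rest at (284,180). A large grey round thing shows at the left edge, around (50,145), so I'll check how far it is before descending.

```bash
python3 - <<'E'
from h import *
for z in (0,100,200,300): print(z,at_z("wrist",[[103,140],[80,215]],z).round().tolist())
im=robot.camera("top"); a=im[90:330,0:260]; cv2.imwrite("pics/topl.png",cv2.resize(a,None,fx=2.4,fy=2.4))
E
```

```text
0 [[431.0, 433.0, 0.0], [347.0, 440.0, 0.0]]
100 [[459.0, 385.0, 100.0], [402.0, 389.0, 100.0]]
200 [[487.0, 336.0, 200.0], [457.0, 338.0, 200.0]]
300 [[516.0, 288.0, 300.0], [512.0, 288.0, 300.0]]
```

View pics/topl.png

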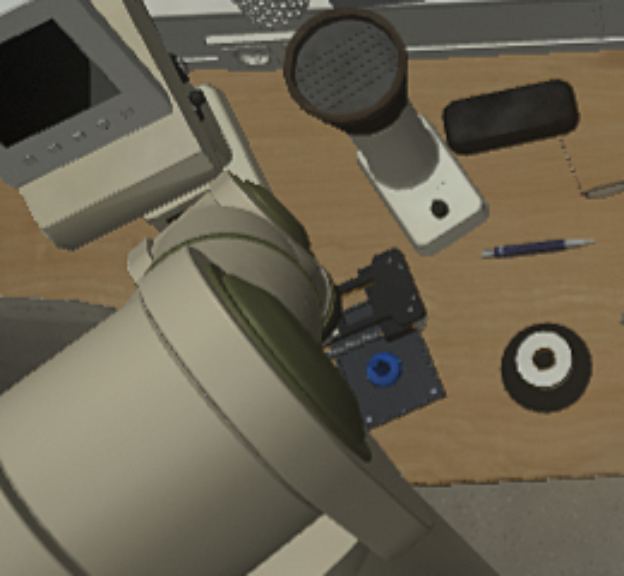

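Request:
carry_out(
  motion="0.1 0.1 -3 0 0 0 9.3;0.1 0.1 -6 0 0 0 8;0.1 0.1 -8.5 0 0 0 7;0.1 0.1 -10.5 0 0 0 6;0.1 0.1 -11.8 0 0 0 6;0.1 0.1 -12.5 0 0 0 6;0.1 0.1 -12.7 0 0 0 6;0.1 0.1 -12.7 0 0 0 6",
  grip_force=10,
)

```text
time: 10.5
eef_pos: [439.5, 253.3, 18.0]
ee_rot: [0.0, 0.983, 0.185, -0.0]
contact_force: [0.2, -0.7, 0.0]
finger_gap: 60.1
gripper_force: 0.0
```

Request:
carry_out(
  motion="0 0 0 0 0 0 4;0 0 0 0 0 0 3;0 0 0 0 0 0 2.4;0 0 0 0 0 0 1.8;0 0 0 0 0 0 1;0 0 0 0 0 0 0.6;0 0 0 0 0 0 0.6;0 0 0 0 0 0 0.6",
)

```text
time: 11.3
eef_pos: [439.3, 253.5, 17.8]
ee_rot: [0.0, 0.983, 0.185, -0.001]
contact_force: [0.4, -0.6, 0.9]
finger_gap: 16.6
gripper_force: 10.0
```

Request:
carry_out(
  motion="0 0 1 0 0 0 0.6;0 0 2.5 0 0 0 0.6;0 0 5 0 0 0 0.6;0 0 8 0 0 0 0.6;0 -2 10 0 0 0 0.6;0 -5 11 0 0 0 0.6;0 -9 11 0 0 0 0.6;0 -13 11 0 0 0 0.6",
)

```text
time: 12.1
eef_pos: [439.3, 122.5, 128.9]
ee_rot: [-0.0, 0.983, 0.185, 0.0]
contact_force: [1.0, 0.2, -0.1]
finger_gap: 17.1
gripper_force: 9.9
```

Request:
carry_out(
  motion="0 -4.5 0 0 0 0 0.6;0 -9 0 0 0 0 0.6;0 -13.5 0 0 0 0 0.6;0 -18 0 0 0 0 0.6;0 -22.5 0 0 0 0 0.6;0 -27 0 0 0 0 0.6;0 -31.5 0 0 0 0 0.6;0 -35.5 0 0 0 0 0.6",
)

```text
time: 12.9
eef_pos: [438.7, -234.0, 128.4]
ee_rot: [0.0, 0.983, 0.184, -0.0]
contact_force: [0.9, 0.7, -1.1]
finger_gap: 17.0
gripper_force: 9.9
```

Request:
carry_out(
  motion="-0.1 -2 0 0 0 0 0.6;-0.2 -3.5 0 0 0 0 0.6;-0.3 -4 0 0 0 0 0.6;-0.3 -4 0 0 0 0 0.6;-0.3 -4 0 0 0 0 0.6;-0.3 -4 0 0 0 0 0.6;-0.3 -4 0 0 0 0 0.6;-0.3 -4 0 0 0 0 0.6",
)

```text
time: 13.7
eef_pos: [436.5, -270.9, 127.8]
ee_rot: [0.0, 0.983, 0.185, -0.001]
contact_force: [-0.6, 0.0, 0.2]
finger_gap: 17.0
gripper_force: 9.9
```

```bash
python3 w.py wr4 drip_dish:0 oil_dropper:107
```

```text
t 13.7 tcp [ 436.5 -270.9  127.8] q [ 0.     0.983  0.185 -0.001] gap 17.0 F [-0.6  0.   0.2]
drip_dish 0.73 bbox [231. 150.] [340. 245.] xy [ 441.1 -271.8] yaw 0.0 area ratio 0.91
oil_dropper 0.74 bbox [251. 225.] [314. 313.] xy [ 434.8 -271.5] yaw 0.0 area ratio 0.85
```

View pics/wr4.png

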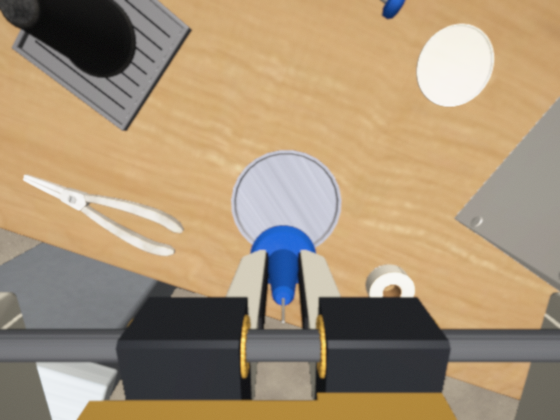

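The dropper is held upright above the dish at (286,203), but it hides the dish's lower edge. I'll fit the dish from its visible left, right and top edges.

```bash
python3 - <<'E'
from fit import *
m=robot.camera_model("wrist")
def f(v):
    p=proj("wrist",ring(104,8)+[*v,0],m); return [(p[:,0].min()+p[:,0].max()-231-341)/2,p[:,1].min()-150]
q=least_squares(f,[436,-272],diff_step=1e-3);p=proj("wrist",ring(104,8)+[*q.x,0],m);print(q.x,p.min(0),p.max(0))
E
```

```text
[ 438.03950845 -273.89873622] [230.66857266 150.        ] [341.33142734 256.09490935]
```

Request:
carry_out(
  motion="0.1 -0.2 -3 0 0 0 0.6;0.1 -0.2 -6 0 0 0 0.6;0.1 -0.2 -8.5 0 0 0 0.6;0.1 -0.2 -10 0 0 0 0.6;0.1 -0.2 -10.6 0 0 0 0.6;0.1 -0.2 -10.9 0 0 0 0.6;0.1 -0.2 -11 0 0 0 0.6;0.1 -0.2 -11 0 0 0 0.6",
)

```text
time: 14.65
eef_pos: [437.6, -273.8, 18.3]
ee_rot: [0.0, 0.983, 0.185, -0.0]
contact_force: [-0.1, -0.1, -0.0]
finger_gap: 17.1
gripper_force: 9.9
```

Request:
carry_out(
  motion="0 0 0 0 0 0 1.8;0 0 0 0 0 0 2.2;0 0 0 0 0 0 3;0 0 0 0 0 0 4;0 0 0 0 0 0 5;0 0 2 0 0 0 6;0 0 5.5 0 0 0 6;0 0 10 0 0 0 6",
)

```text
time: 15.45
eef_pos: [436.3, -272.9, 117.6]
ee_rot: [-0.001, 0.983, 0.185, -0.002]
contact_force: [0.3, -0.8, 0.1]
finger_gap: 59.4
gripper_force: 0.0
```

Request:
carry_out(
  motion="1.5 4 1 0 0 0 6;3 8 2 0 0 0 7;4.5 12 3 0 0 0 8;6 16 3.5 0 0 0 9.3;7.3 19 3.5 0 0 0 9.3;7.3 19.2 3.5 0 0 0 9.3;7.3 19.2 3.5 0 0 0 9.3;7.3 19.2 3.5 0 0 0 9.3",
)

```text
time: 16.25
eef_pos: [509.5, -82.7, 152.5]
ee_rot: [0.0, 0.983, 0.184, -0.001]
contact_force: [0.8, -0.7, -0.8]
finger_gap: 93.0
gripper_force: 0.0
```

```bash
python3 w.py wr5 drip_dish:0 oil_dropper:3 cone_nozzle:3 square_tray:0
```

```text
t 16.25 tcp [509.5 -82.7 152.5] q [ 0.     0.983  0.184 -0.001] gap 93.0 F [ 0.8 -0.7 -0.8]
drip_dish 0.98 bbox [370. 272.] [458. 328.] xy [ 449.9 -264.3] yaw 0.0 area ratio 0.6
drip_dish 0.42 bbox [70. 46.] [218.  98.] xy [571.   80.7] yaw 0.0 area ratio 0.2
cone_nozzle 0.78 bbox [251. 163.] [311. 232.] xy [515.1 -78.8] yaw 0.0 area ratio 0.97
cone_nozzle 0.31 bbox [444. 118.] [535. 181.] xy [ 623.1 -244.6] yaw 0.0 area ratio 0.27
 rect [515.2 -81.3] [105. 105.]
square_tray 0.59 bbox [214. 120.] [354. 257.] xy [515.3 -81.2] yaw 162.0 area ratio 1.0
```

View pics/wr5.png

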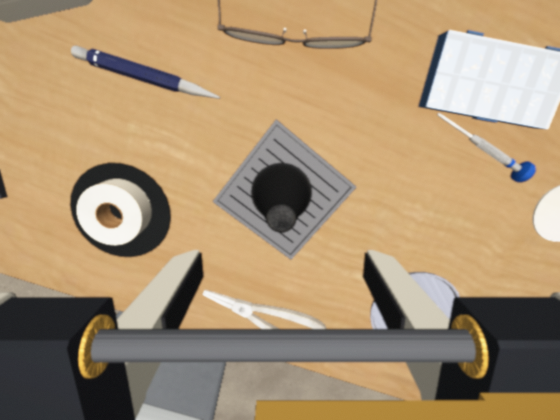

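The cone is between the fingers at (282,195) in the tray at (285,188), with clear space all round.

Request:
carry_out(
  motion="0.4 0.3 -3 0 0 0 9.3;0.4 0.3 -6 0 0 0 9.3;0.4 0.3 -9 0 0 0 9.3;0.4 0.3 -11 0 0 0 9.3;0.4 0.3 -11.4 0 0 0 9.3;0.4 0.3 -11.4 0 0 0 7;0.4 0.3 -11.4 0 0 0 5.5;0.4 0.3 -11.4 0 0 0 5",
  grip_force=20,
)

```text
time: 17.3
eef_pos: [514.9, -78.8, 39.9]
ee_rot: [0.0, 0.983, 0.185, 0.0]
contact_force: [0.3, 0.4, -0.3]
finger_gap: 73.6
gripper_force: 0.0
```

Request:
carry_out(
  motion="0 0 0 0 0 0 4.5;0 0 0 0 0 0 4;0 0 0 0 0 0 3;0 0 0 0 0 0 3;0 0 0 0 0 0 3;0 0 0 0 0 0 3;0 0 0.5 0 0 0 3;0 0 1.5 0 0 0 3",
)

```text
time: 18.1
eef_pos: [513.7, -78.4, 53.6]
ee_rot: [-0.0, 0.983, 0.185, -0.001]
contact_force: [-0.3, 0.0, -1.2]
finger_gap: 43.8
gripper_force: 19.4
```

Request:
carry_out(
  motion="0 0 1.5 0 0 0 3;0 0 3.5 0 0 0 3;0 0 6 0 0 0 3;-1 2 7 0 0 0 3;-2 5 7 0 0 0 3;-3 8.5 7 0 0 0 3;-4 12 7 0 0 0 3;-5 16 7 0 0 0 3",
)

```text
time: 18.9
eef_pos: [463.7, 82.1, 124.5]
ee_rot: [0.0, 0.983, 0.184, -0.0]
contact_force: [0.1, 0.3, -1.2]
finger_gap: 43.9
gripper_force: 19.4
```

Request:
carry_out(
  motion="-0.3 3.5 0 0 0 0 3;-0.6 7 0 0 0 0 3;-0.8 10.5 0 0 0 0 3;-1 14 0 0 0 0 3;-1 16.5 0 0 0 0 3;-1 17.4 0 0 0 0 3;-1 17.4 0 0 0 0 3;-1 17.4 0 0 0 0 3",
)

```text
time: 19.7
eef_pos: [454.2, 253.9, 123.9]
ee_rot: [0.001, 0.983, 0.184, -0.001]
contact_force: [0.2, 0.2, -1.4]
finger_gap: 43.8
gripper_force: 19.4
```

```bash
python3 w.py - heat_rest:0 cone_nozzle:88; python3 - <<'E'
from fit import *
robot.camera("top")
for n,z in (("drip_dish",0),("oil_dropper",3)):
  k=pick(n,"top",(436,-272),z)
  if k is None: print(n,None); continue
  px=np.argwhere(k["region"])[:,::-1].astype(np.float32)
  print(n,k["score"],least_squares(lambda v:cen(proj("top",M[n]+[*v,z]))[0]-cen(px)[0],[436,-272],diff_step=1e-3).x.round(1))
E
```

```text
t 19.7 tcp [454.2 253.9 123.9] q [ 0.001  0.983  0.184 -0.001] gap 43.8 F [ 0.2  0.2 -1.4]
 rect [454.1 256. ] [140. 100.]
heat_rest 0.81 bbox [223. 129.] [337. 274.] xy [455.6 256.4] yaw 21.4 area ratio 0.96
 rect [572.9  88.3] [ 15. 110.]
heat_rest 0.38 bbox [450. 130.] [559. 175.] xy [569.6  87.1] yaw 93.9 area ratio 0.1
cone_nozzle 0.9 bbox [237. 199.] [327. 328.] xy [455.9 254.7] yaw 0.0 area ratio 0.94
drip_dish 0.55 [ 434.  -273.8]
oil_dropper 0.44 [ 433.4 -273.3]
```

Request:
carry_out(
  motion="-0.1 0.1 -2.5 0 0 0 3;-0.1 0.1 -5 0 0 0 3;-0.1 0.1 -7 0 0 0 3;-0.1 0.1 -7.9 0 0 0 3;-0.1 0.1 -8.3 0 0 0 3;-0.1 0.1 -8.5 0 0 0 3;-0.1 0.1 -8.5 0 0 0 3;-0.1 0.1 -8.5 0 0 0 3",
)

```text
time: 20.8
eef_pos: [453.7, 256.7, 39.4]
ee_rot: [-0.0, 0.983, 0.185, 0.0]
contact_force: [0.5, 0.0, -1.0]
finger_gap: 43.3
gripper_force: 19.4
```

Request:
carry_out(
  motion="0 0 0 0 0 0 4.6;0 0 0 0 0 0 5.5;0 0 0 0 0 0 7;0 0 0 0 0 0 9.3;0 0 0 0 0 0 9.3;0 0 2.5 0 0 0 9.3;0 0 6 0 0 0 9.3;0 0 10 0 0 0 9.3",
)

```text
time: 21.6
eef_pos: [452.6, 256.1, 139.1]
ee_rot: [0.001, 0.983, 0.185, -0.002]
contact_force: [0.2, 0.5, 0.6]
finger_gap: 91.9
gripper_force: 0.0
```

```bash
python3 w.py - heat_rest:0 cone_nozzle:3 pad_roll:3 rubber_mat:0
```

```text
t 21.6 tcp [452.6 256.1 139.1] q [ 0.001  0.983  0.185 -0.002] gap 91.9 F [0.2 0.5 0.6]
 rect [453.7 255.8] [141. 102.]
heat_rest 0.72 bbox [228. 127.] [339. 267.] xy [453.8 256. ] yaw 21.3 area ratio 1.02
cone_nozzle 0.91 bbox [251. 170.] [313. 244.] xy [454.1 257.1] yaw 0.0 area ratio 0.97
pad_roll 0.84 bbox [412. 248.] [485. 312.] xy [441.4  70.7] yaw 0.0 area ratio 0.89
```

The cone is centred on the rest to within about 1 mm. Next is the parked roll.

Request:
carry_out(
  motion="0 -0.5 2 0 0 0 9.3;-0.3 -4 2 0 0 0 9.3;-0.6 -8.5 2 0 0 0 9.3;-1 -13 2 0 0 0 9.3;-1.3 -17 1 0 0 0 9.3;-1.3 -18.6 -1 0 0 0 9.3;-1.3 -18.6 -4 0 0 0 9.3;-1.3 -18.6 -6 0 0 0 9.3",
  grip_force=15,
)

```text
time: 22.65
eef_pos: [439.2, 69.3, 76.4]
ee_rot: [0.0, 0.983, 0.184, -0.002]
contact_force: [0.4, 0.7, -0.5]
finger_gap: 93.1
gripper_force: 0.0
```

Request:
carry_out(
  motion="0 0 -2.5 0 0 0 9.3;0 0 -5 0 0 0 9.3;0 0 -6.1 0 0 0 9.3;0 0 -6.4 0 0 0 9.3;0 0 -6.4 0 0 0 9.3;0 0 -6.4 0 0 0 7;0 0 -6.4 0 0 0 5.5;0 0 -6.4 0 0 0 5",
)

```text
time: 23.45
eef_pos: [440.7, 70.5, 15.5]
ee_rot: [0.0, 0.983, 0.185, 0.0]
contact_force: [-0.4, -0.2, -0.1]
finger_gap: 73.6
gripper_force: 0.0
```

Request:
carry_out(
  motion="0 0 0 0 0 0 5;0 0 0 0 0 0 5;0 0 0 0 0 0 5;0 0 0 0 0 0 5;0 0 1 0 0 0 5;0 0 3 0 0 0 5;0 0 5.5 0 0 0 5;0.5 -1.5 7 0 0 0 5",
)

```text
time: 24.25
eef_pos: [445.1, 56.8, 86.6]
ee_rot: [-0.0, 0.983, 0.186, -0.0]
contact_force: [0.2, 1.0, -1.6]
finger_gap: 61.0
gripper_force: 15.0
```

Request:
carry_out(
  motion="1 -2 1 0 0 0 5;2.3 -4.5 2 0 0 0 5;3.6 -7 2 0 0 0 5;4.9 -9.7 2 0 0 0 5;6.2 -12.3 2 0 0 0 5;6.9 -13.7 2 0 0 0 5;6.9 -13.7 2 0 0 0 5;6.9 -13.7 2 0 0 0 5",
)

```text
time: 25.05
eef_pos: [513.6, -80.8, 104.8]
ee_rot: [-0.0, 0.983, 0.185, -0.001]
contact_force: [-0.6, 0.4, -1.0]
finger_gap: 61.3
gripper_force: 15.0
```

```bash
python3 w.py wr6 square_tray:0 pad_roll:93; python3 - <<'E'
from fit import *
robot.camera("scene")
for c in("scene",):
  k=pick("square_tray",c,(512,-81),0)
  if k: 
    px=np.argwhere(k["region"])[:,::-1].astype(np.float32);P=R.from_euler("z",np.radians(72.5)).apply(M["square_tray"])
    q=least_squares(lambda v:cen(proj(c,P+[*v,0]))[0]-cen(px)[0],[512,-81],diff_step=1e-3).x; print(q.round(1),cen(px)[1]/cen(proj(c,P+[*q,0]))[1])
E
```

```text
t 25.05 tcp [513.6 -80.8 104.8] q [-0.     0.983  0.185 -0.001] gap 61.3 F [-0.6  0.4 -1. ]
 rect [515.2 -81.1] [104. 104.]
square_tray 0.64 bbox [203. 127.] [367. 276.] xy [516.4 -80.3] yaw 162.1 area ratio 0.96
pad_roll 0.84 bbox [227. 212.] [338. 326.] xy [512.8 -81. ] yaw 0.0 area ratio 0.96
[508.7 -78.1] 1.1037660238873626
```

View pics/wr6.png

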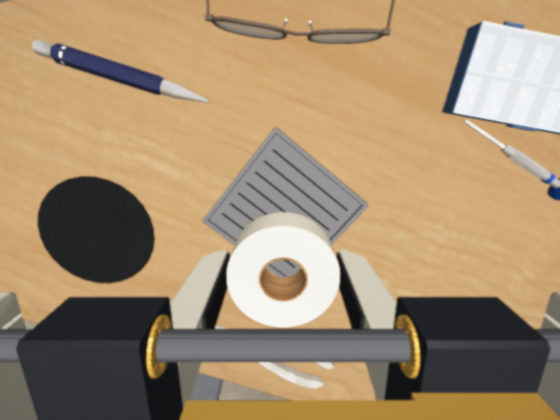

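The roll hangs level in the grip at (283,270) above the tray at (285,201). I'll lower it straight down.

Request:
carry_out(
  motion="0.1 0 -2.5 0 0 0 5;0.1 0 -5 0 0 0 5;0.1 0 -7.3 0 0 0 5;0.1 0 -8.3 0 0 0 5;0.1 0 -8.7 0 0 0 5;0.1 0 -8.9 0 0 0 5;0.1 0 -8.9 0 0 0 5;0.1 0 -8.9 0 0 0 5",
)

```text
time: 26.1
eef_pos: [515.7, -81.6, 16.5]
ee_rot: [0.0, 0.983, 0.185, 0.0]
contact_force: [-0.4, -0.7, -1.8]
finger_gap: 61.0
gripper_force: 15.0
```

Request:
carry_out(
  motion="0 0 0 0 0 0 6.8;0 0 0 0 0 0 8;0 0 0 0 0 0 9.3;0 0 0 0 0 0 9.3;0 0 2.5 0 0 0 9.3;0 0 6 0 0 0 9.3;0 0 10 0 0 0 9.3;0 0 13 0 0 0 9.3",
)

```text
time: 26.9
eef_pos: [515.4, -81.5, 147.8]
ee_rot: [0.0, 0.983, 0.185, -0.0]
contact_force: [-0.1, -0.2, -0.6]
finger_gap: 92.7
gripper_force: 0.0
```

```bash
python3 w.py - square_tray:0 pad_roll:3 ; python3 - <<'E'
from h import *
im=robot.camera("scene"); cv2.imwrite("pics/scene1.png",cv2.resize(im[110:350,110:430],None,fx=2.5,fy=2.5,interpolation=cv2.INTER_CUBIC))
E
```

```text
t 26.9 tcp [515.4 -81.5 147.8] q [ 0.     0.983  0.185 -0.   ] gap 92.7 F [-0.1 -0.2 -0.6]
 rect [515.2 -81.2] [105. 106.]
square_tray 0.98 bbox [211. 127.] [354. 265.] xy [515.3 -81.2] yaw 161.9 area ratio 1.02
pad_roll 0.68 bbox [251. 171.] [315. 237.] xy [514.4 -81.7] yaw 0.0 area ratio 0.97
pad_roll 0.4 bbox [370. 279.] [453. 328.] xy [ 459.5 -253. ] yaw 0.0 area ratio 0.86
```

View pics/scene1.png

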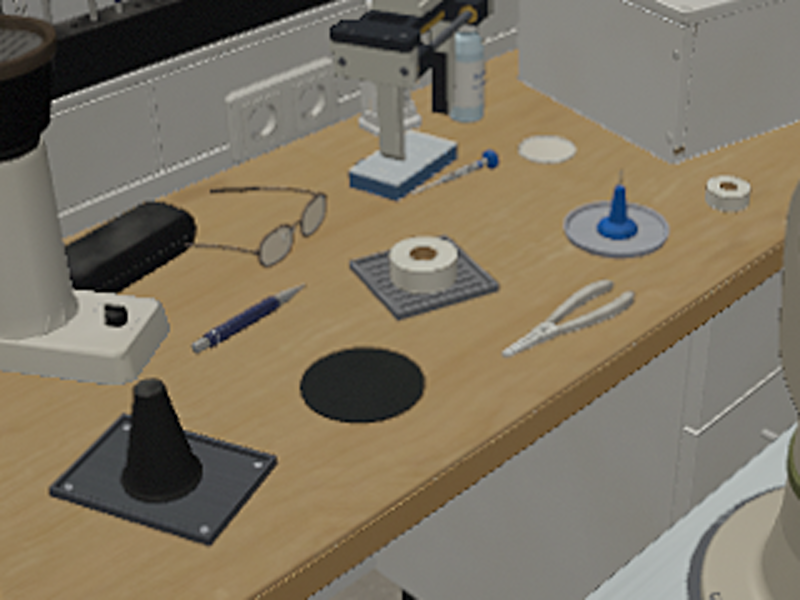

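The scene shows the dropper upright mid-dish at (618,215), the roll flat mid-tray at (424,265) and the cone upright mid-rest at (160,450). The mat is empty, the pliers, punch and screwdriver haven't moved, and the gripper is clear of everything.

```bash
python3 -c "
from rig import robot
print(robot.job_done())"
```

```text
the job is handed in; nothing more can be done
None
```

The job is handed in: the oil dropper is in the drip dish, the pad roll in the square tray and the cone nozzle on the heat rest, each upright or flat and near the middle, with the bystanders untouched, after about 27 s of robot time.

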